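# Set and lock the tea stove's gas knob

### The job

On the tea stove that the black jug stands on, turn the gas knob until its white pointer is at the long mark in the middle of the dial. Then slide that knob's steel lock fully home over it, leaving the pointer on the mark, and let go.

Things in the scene. Friction and masses are not known exactly. Their poses are not given: they have to be found in the camera images.
- jug_knob (a joint): Knob of the stove with the round grate and the black jug (the smaller stove, bare square grate, has a like knob and lock, not meant here). Rad about the vertical, grows clockwise from above, 0 to 2.4; starts at 0 to 0.6. Ticks at 0, 0.6, 1.2, 1.8, 2.4; the long mark is the middle one, 1.2. Stays where left (friction 0.05 N m).
- jug_knob_grip (a point): On the knob's axis, 112 mm above the table, 12 mm below the top of its black bar grip (42 long, 14 thick, 44 mm tall). x: along the bar to its pointer end (white line), y: across the bar, z up; turns with the knob. Round skirt (radius 30) has its top 32 mm below. At the long mark x points along -y of jug_lock_grip, straight away from the lock.
- jug_lock (a joint): Slide lock of that knob, a flat steel fork (62 mm wide, 5 thick) level on the deck. Travel in m: 0 parked (starts at 0 to 0.005), 0.05 fully home, its two prongs (slot 34 mm) over the knob's skirt on either side of the bar. Stays where left (friction 2 N, no spring).
- jug_lock_grip (a point): In the upright fin by which the lock is slid, 114 mm above the table, 12 mm below the fin's top. Fin: 14 mm thick along x, 30 long along y, 40 tall. The lock slides towards the knob along -y of this point; z up. 108 mm from the knob's axis when parked, 58 when home. The fork's top lies 28 mm below this point, guide rails beside it 29 mm below.

How it is judged:
By the outcome, as a careful person would: the job done as asked, in the order asked, and still so for the second after the job is handed in, with the robot touching nothing.
It also fails if it takes over 45 s, if anything falls off the work surface, if the arm or the gripper's body presses on something with over 40 N, if the wrist force passes 120 N, or if a joint passes its speed limit or range.

### The arm

A 7-joint arm with a two-finger parallel gripper is mounted at the origin on the work surface. World frame = base frame: x ahead of the robot, y to its left, z up, the work surface at z = 0. Lengths are in m, angles in degrees, forces in N, time in s.
With the tool pointing down it reaches from about 0.425 to 0.875 m from the base axis. Payload 4.7 kg.
Tool frame: the origin (TCP) lies on the centre line of the jaws, within the pads' length; the fingertips stand 19 mm ahead of it and the grasp point (between the pads) is the TCP; z points along the fingers, y is the line along which they close (so a half turn about z gives the same grasp; the last joint's range is limited). The gripper opens to 87 mm and grips with 3 to 60 N. Pads are 19 mm wide; open, the fingers measure 117 mm over their backs; the gripper's body (75 mm by 190 mm) begins 51 mm behind the grasp point.
Start: joints at [-71.843, 18.392, -4.016, 83.108, 1.295, 78.541, -3.26], TCP at [0.194, 0.62, 0.242] pointing down, gripper open.
Joint ranges: [-163.93, 163.93], [-17.29, 119.83], [-79.2, 71.16], [3.27, 140.29], [-89.18, 269.18], [5.43, 117.66], [-154.24, 154.24]. Speed limits (degrees/s): [147.25, 147.25, 180, 180, 180, 180, 180].

### API

Orientations are given as [roll, pitch, yaw] about the fixed x, y, z axes, in that order (R = Rz(yaw) Ry(pitch) Rx(roll)).
In Python, from cell import env, imaging gives the robot as it stands.
- The arm moves only by the shell command python3 -m crank 'ROWS' [OPENING] [FORCE]. ROWS is JSON, a list of rows, each an object of numbers: "x", "y", "z": the shift along the tool's x, y, z in m; "turn": the turn about the tool's z in rad. In form: [{"x": .., "y": .., "z": .., "turn": ..}, ...]. A call has 1 to 12 rows; each row is the pose to reach, as a shift and turn from the pose commanded when the call began, along the tool's axes at that moment; what a row does not reach only later rows make up. A row lasts 1/8 s, in which the tool goes at most 62.5 mm and 10.7 degrees, less where a joint would pass 70% of its speed; a pose out of reach is approached as far as the arm can. A call with a gripper value outside its range is refused whole. OPENING is the finger opening in m, from 0 to 0.087, set as the call begins (- or left out, the last holds). The fingers move at their own pace and stop on an object; FORCE is the grip in N (left out, the last holds). Time passes only in rows, so rows that repeat a pose let the fingers close. It gives the time, the measured TCP pose, the force, the opening and the grip force at its end, in the units of the state.
- env.get_obs(): the state, without advancing time (a new reading comes with each control period).
- imaging.read_camera(name): name is "scene" or "top"; returns the picture (480x640x3 uint8, red, green, blue); there is no depth.
- imaging.get_calibration(name): a dict with "camera_matrix" (3x3 intrinsics, pixels), "position" and "attitude" of the camera in the world. Camera axes: x right, y up, looking along -z (the intrinsics and any distortion apply to the point x, -y, -z); pixel columns grow to the right and rows downward; lengths in m; the calibration is good to about 2 mm. A picture is of the moment at which its call begins. get_calibration takes no time and is no camera call.
- env.sign_off(): hands the job in; it is judged then, once.
The state is a dict: "time_s": time; "qpos": joint angles; "joint_velocities": joint speeds; "effort": joint torques, N m; "tool_pos": TCP position; "tool_rot": TCP orientation; "force": force on the tool from outside, world axes, zero at the start; "wrist_torque": the same for the moment, N m; "grip_width": finger opening in m; "grasp_force": force on a finger pad.
Only numpy, scipy, OpenCV 4.12 (cv2) and the standard library are available. Lean on these libraries where they do the work, as an engineer would, in place of code of your own. Each camera call takes 0.05 s, during which the arm holds its last target. There are 200 camera calls.

## Working session

There is one attempt and no reset: what is moved stays moved. The work goes in short steps, Python scripts to look and compute and a shell command to move; the robot and the scene stay as the last step left them, time stands still between calls to the robot, and variables do not carry over. Pictures are saved under pics/ and viewed, at most 10 in all, crops included, and the job is handed in when it is done.

```bash
mkdir -p pics
cat > h.py <<'E'
import numpy as np, cv2
from cell import env, imaging
from scipy.spatial.transform import Rotation as R
def snap(n,f):
    im=imaging.read_camera(n); cv2.imwrite('pics/'+f,im[:,:,::-1]); return im
def ray(n,u,v):
    c=imaging.get_calibration(n); K=np.array(c['camera_matrix']); 
    d=np.linalg.inv(K)@[u,v,1]; d=np.array([d[0],-d[1],-d[2]])
    a=np.array(c['attitude']); M=a if a.shape==(3,3) else R.from_euler('xyz',a,degrees=True).as_matrix()
    return np.array(c['position']),M@d
def onz(n,u,v,z):
    p,d=ray(n,u,v); return p+d*(z-p[2])/d[2]
E
python3 - <<'E'
from h import *
for n in('top','scene'): snap(n,n+'1.png'); print(imaging.get_calibration(n))
o=env.get_obs(); print(o['tool_pos'],o['tool_rot'],o['time_s'])
E
```

```text
{'camera_matrix': array([[471.94304212,   0.        , 325.647065  ],
       [  0.        , 471.94304212, 237.29564664],
       [  0.        ,   0.        ,   1.        ]]), 'position': array([ 0.43594927, -0.03030108,  1.08934658]), 'attitude': array([  5.34418007,   1.605774  , -88.96779049])}
{'camera_matrix': array([[442.67848462,   0.        , 319.73321455],
       [  0.        , 442.67848462, 243.85458773],
       [  0.        ,   0.        ,   1.        ]]), 'position': array([0.98210936, 0.02667274, 0.856346  ]), 'attitude': array([3.18087982e+01, 5.09981149e-02, 9.51422494e+01])}
[0.19371497 0.61998766 0.24056734] [-1.79902068e+02  5.72908217e-03  1.62655485e+02] 0.1
```

View pics/top1.png

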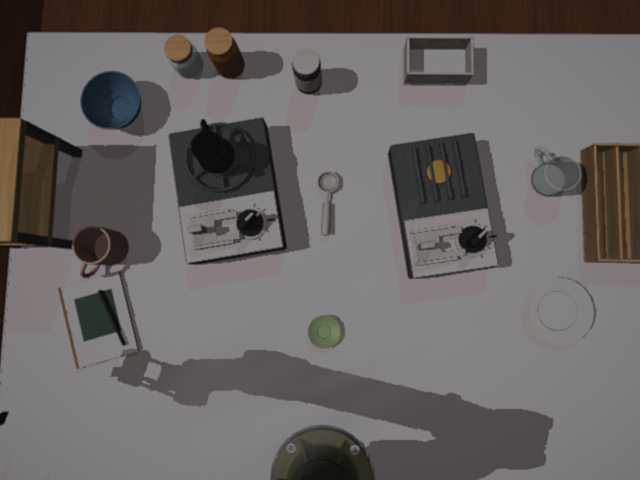

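View pics/scene1.png

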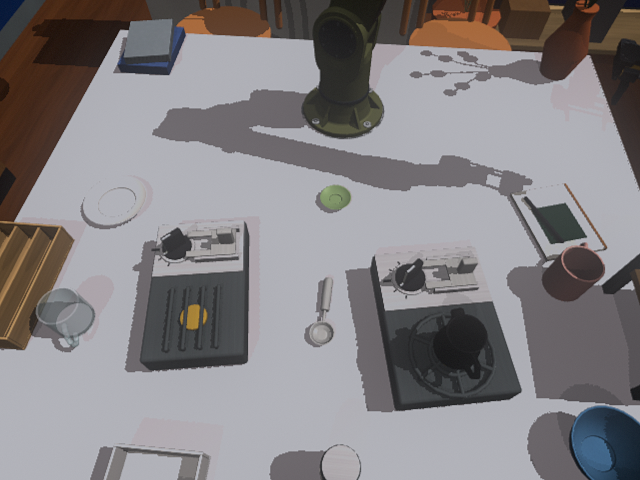

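The jug stove is at top (230,190) with its knob near (250,222) and lock fin near (197,228). In scene, the knob is at about (410,275) and the fin at (467,265). I'll zoom in on both.

Run:
```python
from h import *
a=cv2.imread('pics/top1.png')[190:270,175:295]; b=cv2.imread('pics/scene1.png')[245:305,370:490]
a=cv2.resize(a,None,fx=5,fy=5,interpolation=cv2.INTER_CUBIC)[:340]
cv2.imwrite('pics/c1.png',cv2.resize(cv2.imread('pics/top1.png')[195:265,175:295],None,fx=6.5,fy=6.5,interpolation=2))
cv2.imwrite('pics/c2.png',cv2.resize(b,None,fx=6.5,fy=6.5,interpolation=2))
```

```text
(no output)
```

View pics/c1.png

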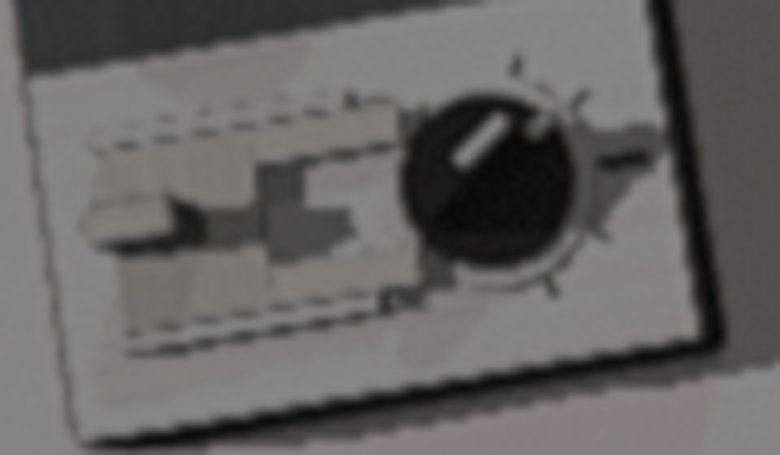

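View pics/c2.png

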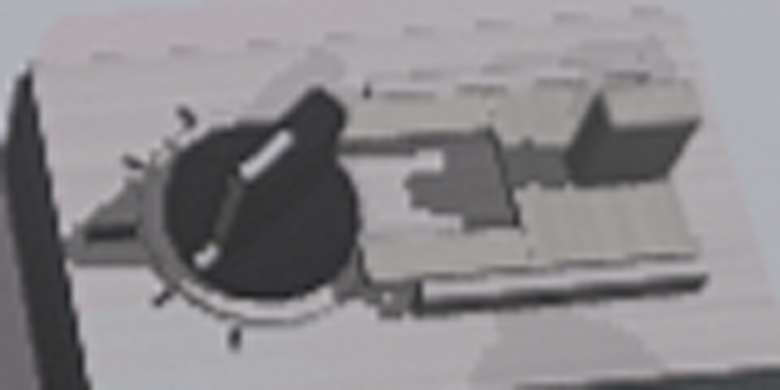

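```bash
cat >> h.py <<'E'
def c1(x,y): return 175+(x+.5)/6.5-.5,195+(y+.5)/6.5-.5
def c2(x,y): return 370+(x+.5)/6.5-.5,245+(y+.5)/6.5-.5
E
python3 - <<'E'
from h import *
def P(t,x,y,z): return onz('top' if t==1 else 'scene',*(c1 if t==1 else c2)(x,y),z)
def show(n,v): print(n,np.round(v[:2]*1000,1))
ang=lambda v: round(np.degrees(np.arctan2(v[1],v[0])),1)
show('skirt top',P(1,490,181,.08)); show('skirt sc',P(2,261,210,.08))
show('fin top',P(1,130,219,.126)); show('fin sc',P(2,655,103,.126))
for t,a,b,z in [(1,(130,352),(380,308),.084),(1,(305,162),(392,144),.086),(1,(85,440),(720,345),.08),(2,(420,310),(700,278),.084),(2,(365,275),(690,250),.086)]:
    print('dir',ang(P(t,*b,z)-P(t,*a,z)))
for t,a,b in [(1,(455,163),(505,118)),(2,(290,135),(245,180))]:
    A,B=P(t,*a,.124),P(t,*b,.124); show('lineA',A);show('lineB',B);print(ang(B-A))
show('bar back sc',P(2,328,97,.124))
show('long1',P(1,625,160,.076));show('long2',P(2,110,235,.076))
E
```

```text
skirt top [559.7 164.2]
skirt sc [563.1 166.5]
fin top [540.2 270.2]
fin sc [542.4 273.3]
dir -79.1
dir -77.4
dir -80.6
dir 102.2
dir 99.9
lineA [559.9 167.1]
lineB [574.6 151.6]
-46.6
lineA [561.5 167.4]
lineB [577.5 154.1]
-39.5
bar back sc [547.7 178.7]
long1 [567.9 119.9]
long2 [573.6 121.4]
```

The knob axis is near (561,165.5) mm and the fin near (541,272). The pointer is at about -43° and needs to reach -79.3°. Next I'll check how much room the jug leaves.

Run:
```python
from h import *
a=cv2.resize(cv2.imread('pics/top1.png')[110:210,165:265],None,fx=4,fy=4,interpolation=2)
b=cv2.resize(cv2.imread('pics/scene1.png')[295:395,415:515],None,fx=4,fy=4,interpolation=2)
m=np.hstack([a,b]).astype(float)/255; cv2.imwrite('pics/j.png',(m**.45*255).astype('u1'))
```

```text
(no output)
```

View pics/j.png

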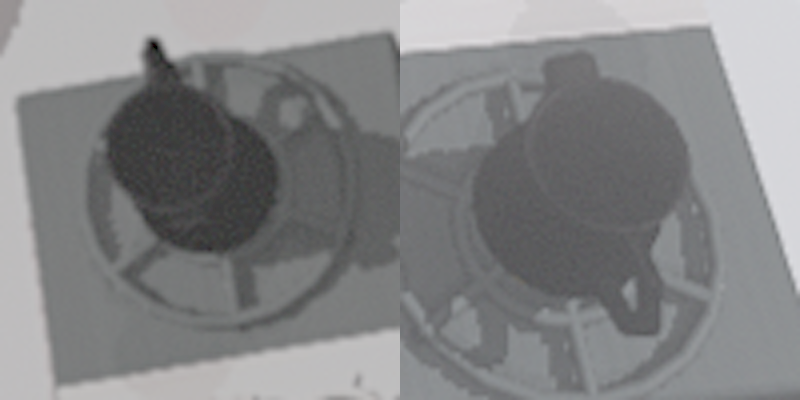

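Run:
```python
from h import *
p,d=ray('top',207.7,146.2);q,e=ray('scene',466.9,333)
d/=np.linalg.norm(d);e/=np.linalg.norm(e)
s=np.linalg.lstsq(np.c_[d,-e],q-p,rcond=None)[0]; A=p+s[0]*d;B=q+s[1]*e
print(A,B); z=A[2]; print('r',.5*np.linalg.norm(onz('top',207.7-15.5,146.2,z)-onz('top',207.7+15.5,146.2,z)))
print('spout',onz('scene',415+42,295+15,z))
u=np.array([np.cos(np.radians(-79.4)),np.sin(np.radians(-79.4))]); 
print('jug rel knob along lock dir, perp', (A[:2]-[.561,.1655])@u, (A[:2]-[.561,.1655])@[-u[1],u[0]])
```

```text
[0.70365578 0.2393443  0.16259145] [0.70376127 0.24280537 0.16362894]
r 0.031609327177669636
spout [0.66376965 0.22994161 0.16259145]
jug rel knob along lock dir, perp -0.046342448186448254 0.15380516943019143
```

The jug top is at z≈0.163, and its spout is about 113 mm off the slide line, against 95 mm for the gripper body half-length. That clears, and I'll grip slightly high. I'm moving over the knob now.

```bash
python3 -m crank '[{"x":-0.02,"y":-0.022,"turn":0.03},{"x":-0.05,"y":-0.055,"turn":0.07},{"x":-0.08,"y":-0.088,"turn":0.11},{"x":-0.11,"y":-0.12,"turn":0.15},{"x":-0.14,"y":-0.15,"turn":0.19},{"x":-0.17,"y":-0.178,"turn":0.23},{"x":-0.20,"y":-0.193,"turn":0.27},{"x":-0.235,"y":-0.21,"turn":0.31},{"x":-0.275,"y":-0.228,"turn":0.35},{"x":-0.315,"y":-0.246,"turn":0.39},{"x":-0.345,"y":-0.26,"turn":0.43},{"x":-0.36,"y":-0.267,"turn":0.448}]' 0.06 30
```

```text
invalid input
```

```bash
python3 -m crank '[{"x":-0.02,"y":-0.022,"z":0,"turn":0.03},{"x":-0.05,"y":-0.055,"z":0,"turn":0.07},{"x":-0.08,"y":-0.088,"z":0,"turn":0.11},{"x":-0.11,"y":-0.12,"z":0,"turn":0.15},{"x":-0.14,"y":-0.15,"z":0,"turn":0.19},{"x":-0.17,"y":-0.178,"z":0,"turn":0.23},{"x":-0.20,"y":-0.193,"z":0,"turn":0.27},{"x":-0.235,"y":-0.21,"z":0,"turn":0.31},{"x":-0.275,"y":-0.228,"z":0,"turn":0.35},{"x":-0.315,"y":-0.246,"z":0,"turn":0.39},{"x":-0.345,"y":-0.26,"z":0,"turn":0.43},{"x":-0.36,"y":-0.267,"z":0,"turn":0.448}]' 0.06 30
```

```text
time_s: 1.6
tool_pos: [0.4593, 0.2569, 0.2414]
tool_rot: [-180.0, 0.0, 136.8]
force: [-0.5, -0.1, 0.4]
grip_width: 0.0599
grasp_force: 0.0
```

```bash
python3 -m crank '[{"x":-0.03,"y":0.001,"z":0,"turn":0},{"x":-0.07,"y":0.002,"z":0,"turn":0},{"x":-0.11,"y":0.003,"z":0,"turn":0},{"x":-0.137,"y":0.003,"z":0.01,"turn":0},{"x":-0.137,"y":0.003,"z":0.04,"turn":0},{"x":-0.137,"y":0.003,"z":0.06,"turn":0},{"x":-0.137,"y":0.003,"z":0.07,"turn":0},{"x":-0.137,"y":0.003,"z":0.07,"turn":0}]'
python3 - <<'E'
from h import *
a=cv2.resize(snap('top','t2.png')[150:270,175:295],None,fx=4,fy=4,interpolation=2)
b=cv2.resize(snap('scene','s2.png')[215:315,360:440],None,fx=4.8,fy=4.8,interpolation=2)
m=np.hstack([a[:400],b[:400,:384]][:]) if b.shape[0]==400 else np.hstack([a,b[:480]])
cv2.imwrite('pics/v2.png',m[:,:,::-1])
E
```

```text
time_s: 2.6
tool_pos: [0.5596, 0.1677, 0.171]
tool_rot: [-179.9, -0.0, 137.0]
force: [-0.2, 0.6, 0.5]
grip_width: 0.0599
grasp_force: 0.0
```

View pics/v2.png

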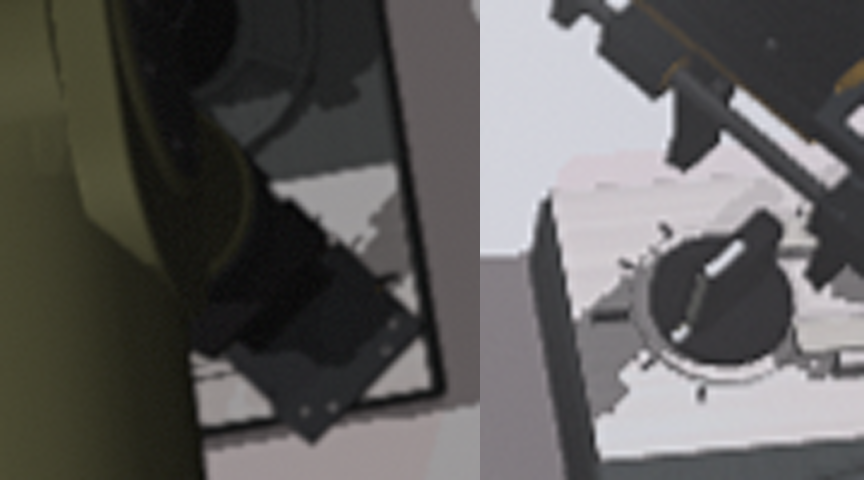

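The fingers straddle the bar: the tips in the scene crop are at (685,165) and (825,285), with the bar between them. I'll descend and grip.

```bash
python3 -m crank '[{"x":-0.0025,"y":0,"z":0.015,"turn":0},{"x":-0.0025,"y":0,"z":0.03,"turn":0},{"x":-0.0025,"y":0,"z":0.045,"turn":0},{"x":-0.0025,"y":0,"z":0.054,"turn":0},{"x":-0.0025,"y":0,"z":0.054,"turn":0}]'
python3 -m crank '[{"x":0,"y":0,"z":0,"turn":0},{"x":0,"y":0,"z":0,"turn":0},{"x":0,"y":0,"z":0,"turn":0},{"x":0,"y":0,"z":0,"turn":0},{"x":0,"y":0,"z":0,"turn":0},{"x":0,"y":0,"z":0,"turn":0}]' 0.01 20
```

```text
time_s: 3.32
tool_pos: [0.5613, 0.1651, 0.1165]
tool_rot: [-179.9, -0.0, 137.0]
force: [-0.2, 0.2, -0.7]
grip_width: 0.06
grasp_force: 0.0
time_s: 4.08
tool_pos: [0.5613, 0.1646, 0.1176]
tool_rot: [-179.9, -0.0, 137.0]
force: [-3.5, -2.9, 2.8]
grip_width: 0.0136
grasp_force: 20.0
```

```bash
python3 -m crank '[{"x":0,"y":0,"z":0,"turn":0.06},{"x":0,"y":0,"z":0,"turn":0.14},{"x":0,"y":0,"z":0,"turn":0.22},{"x":0,"y":0,"z":0,"turn":0.3},{"x":0,"y":0,"z":0,"turn":0.38},{"x":0,"y":0,"z":0,"turn":0.46},{"x":0,"y":0,"z":0,"turn":0.54},{"x":0,"y":0,"z":0,"turn":0.6},{"x":0,"y":0,"z":0,"turn":0.632},{"x":0,"y":0,"z":0,"turn":0.632},{"x":0,"y":0,"z":0,"turn":0.632}]'
python3 -m crank '[{"x":0,"y":0,"z":0,"turn":0},{"x":0,"y":0,"z":0,"turn":0},{"x":0,"y":0,"z":0,"turn":0},{"x":0,"y":0,"z":-0.02,"turn":0},{"x":0,"y":0,"z":-0.05,"turn":0},{"x":0,"y":0,"z":-0.05,"turn":0}]' 0.05
```

```text
time_s: 5.45
tool_pos: [0.5603, 0.164, 0.1176]
tool_rot: [-179.8, 0.0, 100.7]
force: [-5.5, -2.0, 5.5]
grip_width: 0.0138
grasp_force: 20.0
time_s: 6.2
tool_pos: [0.5638, 0.1659, 0.1701]
tool_rot: [179.7, -0.1, 100.8]
force: [-0.2, 0.1, -1.0]
grip_width: 0.0499
grasp_force: 0.0
```

Run:
```python
from h import *
b=cv2.resize(snap('scene','s3.png')[235:315,370:490],None,fx=6.5,fy=6.5,interpolation=2)
cv2.imwrite('pics/v3.png',b[:,:,::-1])
```

```text
(no output)
```

View pics/v3.png

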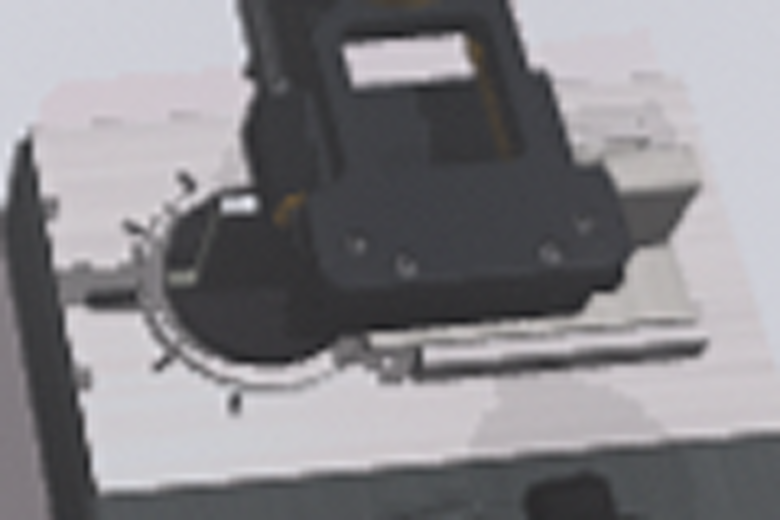

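The skirt pointer is at (183,278), with the dark long mark at (85–135,298) and the ticks symmetric about it. I'll check the angle numerically.

Run:
```python
from h import *
ang=lambda v: round(np.degrees(np.arctan2(v[1],v[0])),1)
S=lambda x,y,z: onz('scene',370+(x+.5)/6.5-.5,235+(y+.5)/6.5-.5,z)[:2]
from itertools import combinations
for zd in(.06,.07,.078):
    t=[S(*p,zd) for p in[(187,183),(133,228),(110,298),(163,362),(235,403)]]
    # circle through the 4 equal ticks
    q=np.array([t[i] for i in(0,1,3,4)]); s=np.linalg.lstsq(np.c_[2*q,np.ones(4)],(q**2).sum(1),rcond=None)[0]; c=s[:2]
    print(zd,np.round(c*1e3,1),[ang(p-c) for p in t],'chord normals',ang(t[0]-t[4])-90,ang(t[1]-t[3])-90, 'r',np.round(np.linalg.norm(q-c,axis=1),4))
print('pointer: top line', ang(S(222,204,.124)-S(256,204,.124)), ang(S(168,277,.08)-S(197,279,.08)))
print('skirt centre',S(261,275,.08), 'ptr mid',S(183,278,.08), 'top line mid',S(239,204,.124))
print('rail', ang(S(420,375,.08)-S(705,345,.08)))
# mark ends
print('mark',ang(S(87,299,.075)-S(133,296,.075)))
```

```text
0.06 [556.3 167.9] [np.float64(-149.3), np.float64(-114.4), np.float64(-79.5), np.float64(-44.4), np.float64(-9.0)] chord normals -259.3 -258.4 r [0.0405 0.0413 0.0403 0.0412]
0.07 [561.6 166.2] [np.float64(-149.3), np.float64(-114.4), np.float64(-79.5), np.float64(-44.4), np.float64(-9.0)] chord normals -259.3 -258.4 r [0.04   0.0408 0.0398 0.0406]
0.078 [565.9 164.7] [np.float64(-149.3), np.float64(-114.4), np.float64(-79.5), np.float64(-44.4), np.float64(-9.0)] chord normals -259.3 -258.4 r [0.0396 0.0404 0.0394 0.0402]
pointer: top line -84.9 -89.3
skirt centre [0.56311823 0.16646667] ptr mid [0.56625528 0.14289806] top line mid [0.56411386 0.15257693]
rail -78.4
mark -80.7
```

The mark is at -79.4° and the pointer at about -79.4°, so the knob is set. Next is the lock fin.

```bash
python3 -m crank '[{"x":0.03,"y":-0.001,"z":0,"turn":0},{"x":0.07,"y":-0.002,"z":0,"turn":0},{"x":0.1,"y":-0.0025,"z":0,"turn":0},{"x":0.108,"y":-0.0025,"z":0,"turn":0},{"x":0.108,"y":-0.0025,"z":0.015,"turn":0},{"x":0.108,"y":-0.0025,"z":0.03,"turn":0},{"x":0.108,"y":-0.0025,"z":0.045,"turn":0},{"x":0.108,"y":-0.0025,"z":0.052,"turn":0},{"x":0.108,"y":-0.0025,"z":0.052,"turn":0}]'
python3 -m crank '[{"x":0,"y":0,"z":0,"turn":0},{"x":0,"y":0,"z":0,"turn":0},{"x":0,"y":0,"z":0,"turn":0},{"x":0,"y":0,"z":0,"turn":0},{"x":0,"y":0,"z":0,"turn":0}]' 0.01 20
```

```text
time_s: 7.38
tool_pos: [0.539, 0.2704, 0.1148]
tool_rot: [-179.9, 0.0, 100.7]
force: [-0.1, 0.4, -0.3]
grip_width: 0.0497
grasp_force: 0.0
time_s: 8.0
tool_pos: [0.5399, 0.2711, 0.1158]
tool_rot: [179.9, -0.0, 100.8]
force: [1.6, -0.1, -1.0]
grip_width: 0.0141
grasp_force: 20.0
```

```bash
python3 -m crank '[{"x":-0.004,"y":0,"z":0,"turn":0},{"x":-0.012,"y":0,"z":0,"turn":0},{"x":-0.02,"y":0,"z":0,"turn":0},{"x":-0.028,"y":0,"z":0,"turn":0},{"x":-0.036,"y":0,"z":0,"turn":0},{"x":-0.042,"y":0,"z":0,"turn":0},{"x":-0.045,"y":0,"z":0,"turn":0},{"x":-0.045,"y":0,"z":0,"turn":0}]'
```

```text
time_s: 9.0
tool_pos: [0.5484, 0.2257, 0.1158]
tool_rot: [179.9, 0.0, 100.7]
force: [5.2, 1.1, -1.7]
grip_width: 0.0138
grasp_force: 20.0
```

```bash
python3 -m crank '[{"x":-0.002,"y":0,"z":0,"turn":0},{"x":-0.004,"y":0,"z":0,"turn":0},{"x":-0.006,"y":0,"z":0,"turn":0},{"x":-0.008,"y":0,"z":0,"turn":0},{"x":-0.008,"y":0,"z":0,"turn":0}]'
```

```text
time_s: 9.62
tool_pos: [0.549, 0.2223, 0.1158]
tool_rot: [179.9, -0.2, 100.9]
force: [4.2, 8.7, -2.8]
grip_width: 0.0138
grasp_force: 20.0
```

```bash
python3 -m crank '[{"x":-0.003,"y":0,"z":0,"turn":0},{"x":-0.005,"y":0,"z":0,"turn":0},{"x":-0.005,"y":0,"z":0,"turn":0}]'
python3 -m crank '[{"x":0.003,"y":0,"z":0,"turn":0},{"x":0.0045,"y":0,"z":0,"turn":0},{"x":0.0045,"y":0,"z":0,"turn":0}]'
python3 -m crank '[{"x":0,"y":0,"z":0,"turn":0},{"x":0,"y":0,"z":0,"turn":0},{"x":0,"y":0,"z":0,"turn":0},{"x":0,"y":0,"z":-0.02,"turn":0},{"x":0,"y":0,"z":-0.06,"turn":0},{"x":0,"y":0,"z":-0.11,"turn":0},{"x":0.05,"y":0,"z":-0.13,"turn":0},{"x":0.1,"y":0,"z":-0.13,"turn":0},{"x":0.14,"y":-0.03,"z":-0.13,"turn":0},{"x":0.18,"y":-0.07,"z":-0.13,"turn":0},{"x":0.2,"y":-0.1,"z":-0.13,"turn":0},{"x":0.2,"y":-0.1,"z":-0.13,"turn":0}]' 0.05
python3 - <<'E'
from h import *
a=cv2.resize(snap('top','t4.png')[195:265,175:295],None,fx=4.5,fy=4.5,interpolation=2)
b=cv2.resize(snap('scene','s4.png')[245:305,370:490],None,fx=4.5,fy=4.5,interpolation=2)
cv2.imwrite('pics/v4.png',np.vstack([a,b])[:,:,::-1])
E
```

```text
time_s: 10.0
tool_pos: [0.549, 0.222, 0.1158]
tool_rot: [179.9, -0.6, 101.1]
force: [4.9, 15.8, -4.7]
grip_width: 0.0139
grasp_force: 20.0
time_s: 10.38
tool_pos: [0.549, 0.2222, 0.1158]
tool_rot: [179.9, -0.3, 100.9]
force: [4.2, 8.4, -3.4]
grip_width: 0.0138
grasp_force: 20.0
time_s: 11.88
tool_pos: [0.4106, 0.3985, 0.2471]
tool_rot: [-180.0, -0.1, 101.1]
force: [1.0, 0.1, -0.4]
grip_width: 0.05
grasp_force: 0.0
```

View pics/v4.png

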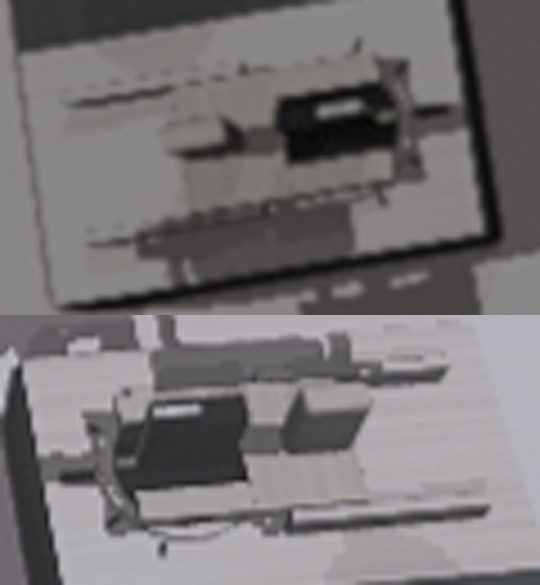

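The lock is against its hard stop: it travelled 49.7 mm, and 16 N of push moved it no further. The bar in the top crop, (317,110)–(363,103), lies parallel to the prongs and points at the long mark at (435,112). The gripper is clear, so I'm handing in.

```bash
python3 -c "
from cell import env
print(env.sign_off())"
```

```text
the job is handed in; nothing more can be done
None
```

The job is handed in at about 12 s: the jug stove's knob is on the long mark to within about 1–2° by camera, the lock was pushed to its hard stop (49.7 mm of travel), and the gripper let go and moved clear.

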